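Peel one formed tray off the nested stack by its corner and present it for packing

TASK

The green tin trays are nested and cling together: take the top one by the rim at one of its cut corners and lift that corner first, so that it peels away while the opposite corner still rests in the nest, and leave the second tray sitting in the stack. Then carry it over and present it to the packer: hold it level, open side up, centred over the lined sheet pan and a good hand's breadth (10 cm or more) above the table, touching nothing else. Finish while still holding it there, steady in the gripper, with the tins and jars left where they stand.

Things in the scene. Friction and masses are not known exactly. Their poses are not given: they have to be found in the camera images.
- tray_top: top tray of the nested stack: sage-green formed plastic, rigid, 230 (x) by 170 (y) by 40 mm high, open upwards, six round pockets, 80 to 140 g. Origin: middle of its underside; x along its length, z up. Rolled rim all round, 12 mm wide, 14 mm high, upright faces inside and out, its top 40 mm above the origin; below it the wall slopes inward to the floor. Corners are cut at 45 degrees
- tray_second: the next tray, alike and loose, its origin 20 mm below the top tray's. Each tray stands on the rim below by a lug under each cut corner, 6 mm clear between rims. Springy nibs in its rim, halfway along each long side, grip ribs of the top tray: that clings with 3 to 4.5 N until raised 10 mm there; this tray clings to the stack with 5 to 7 N
- stack: fixed rest of the stack: three more green trays held in a cut-down brown carton, 252 (x) by 192 (y) by 55 mm high. Origin: middle of the carton's underside, on the table; x along the trays' length. At the start the top tray's underside is 84 mm above it, the top of its rim 124 mm
- sheet_pan: lined sheet pan over which the tray is presented: aluminium, 330 (x) by 240 (y) by 28 mm high, fixed, paper liner 3 mm up, three tins standing in it. Origin: middle of its underside, on the table; x along its length
- top_corner_a (a point): top tray's -x, -y corner: middle of the rim's top on the cut corner (-91, -61, 40 mm in the tray's frame). Here the rim is a straight bar 56 mm long and 12 mm thick; its thickness lies along the tray's -x-y diagonal (45 degrees), so fingers from above pinch it inside and outside; tips 9 to 13 mm below the rim's top touch this tray alone
- second_corner_a (a point): second tray's -x, -y corner: middle of the rim's top on the cut corner (-91, -61, 40 mm in its frame), 20 mm under the top tray's when nested. The top tray's lug stands here and is what it turns on when the corner across from it is raised
- top_corner_b (a point): top tray's -x, +y corner: middle of the rim's top on the cut corner (-91, +61, 40 mm in the tray's frame). Here the rim is a straight bar 56 mm long and 12 mm thick; its thickness lies along the tray's -x+y diagonal (45 degrees), so fingers from above pinch it inside and outside; tips 9 to 13 mm below the rim's top touch this tray alone
- second_corner_b (a point): second tray's -x, +y corner: middle of the rim's top on the cut corner (-91, +61, 40 mm in its frame), 20 mm under the top tray's when nested. The top tray's lug stands here and is what it turns on when the corner across from it is raised
- top_corner_c (a point): top tray's +x, -y corner: middle of the rim's top on the cut corner (+91, -61, 40 mm in the tray's frame). Here the rim is a straight bar 56 mm long and 12 mm thick; its thickness lies along the tray's +x-y diagonal (45 degrees), so fingers from above pinch it inside and outside; tips 9 to 13 mm below the rim's top touch this tray alone
- second_corner_c (a point): second tray's +x, -y corner: middle of the rim's top on the cut corner (+91, -61, 40 mm in its frame), 20 mm under the top tray's when nested. The top tray's lug stands here and is what it turns on when the corner across from it is raised
- top_corner_d (a point): top tray's +x, +y corner: middle of the rim's top on the cut corner (+91, +61, 40 mm in the tray's frame). Here the rim is a straight bar 56 mm long and 12 mm thick; its thickness lies along the tray's +x+y diagonal (45 degrees), so fingers from above pinch it inside and outside; tips 9 to 13 mm below the rim's top touch this tray alone
- second_corner_d (a point): second tray's +x, +y corner: middle of the rim's top on the cut corner (+91, +61, 40 mm in its frame), 20 mm under the top tray's when nested. The top tray's lug stands here and is what it turns on when the corner across from it is raised
- tin0: bystander: black candle tin with a mint lid label, 58 mm across, 39 mm high, standing in the sheet pan. Origin: middle of its underside
- tin1: bystander: black candle tin with a peach lid label, 58 mm across, 39 mm high, standing in the sheet pan. Origin: middle of its underside
- tin2: bystander: black candle tin with a sky-blue lid label, 58 mm across, 39 mm high, standing in the sheet pan. Origin: middle of its underside
- jar0: bystander: filled black candle jar, 80 mm across, 95 mm high, on the table. Origin: middle of its underside
- jar1: bystander: filled black candle jar, 80 mm across, 95 mm high, on the table. Origin: middle of its underside
- jar2: bystander: filled black candle jar, 80 mm across, 95 mm high, on the table. Origin: middle of its underside

How it is judged (in metres and radians):
On the way, in this order (a step that is already met when the one before it is completed fails the run):
1. one corner of the top tray is raised (the tray tilts by at least 0.10 rad, about 6 degrees) while the opposite corner still rests in the nest (within 12 mm) (angle between tray_top's own z axis and vertical above 0.1 rad and (distance between top_corner_a and second_corner_a below 0.032 m or distance between top_corner_b and second_corner_b below 0.032 m or distance between top_corner_c and second_corner_c below 0.032 m or distance between top_corner_d and second_corner_d below 0.032 m)), for 0.1 s.
2. the top tray is lifted clear of the stack, in the fingers (distance between tray_top and tray_second above 0.09 m and contact force between the fingers and tray_top above 0.5 N), for 0.2 s.
At the end, for the whole second after the job is handed in: The top tray is at rest in the fingers, open side up, level within 15 degrees, its middle within 50 mm of the pan's middle seen from above, its underside 100 mm or more above the table, touching no other object; the second tray is still nested (moved under 12 mm) (contact force between the fingers and tray_top above 0.5 N and height (world z) of tray_top above 0.1 m and horizontal distance between tray_top and sheet_pan below 0.05 m and angle between tray_top's own z axis and vertical below 0.26 rad and linear speed of tray_top below 0.03 m/s and angular speed of tray_top below 0.2 rad/s and distance of tray_second from where it was at the start of the episode below 0.012 m and contact force between tray_top and tray_second below 0.1 N and contact force between tray_top and stack below 0.1 N and contact force between tray_top and sheet_pan below 0.1 N and contact force between tray_top and tin0 below 0.1 N and contact force between tray_top and tin1 below 0.1 N and contact force between tray_top and tin2 below 0.1 N and contact force between tray_top and jar0 below 0.1 N and contact force between tray_top and jar1 below 0.1 N and contact force between tray_top and jar2 below 0.1 N); the arm keeps its last pose, push and grip.
It fails at once if the second tray is pulled out of its nest along with the top one (more than 12 mm) (distance of tray_second from where it was at the start of the episode above 0.012 m).
It fails at once if a tin or jar is knocked (more than 30 mm) (distance of any of tin0, tin1, tin2, jar0, jar1, jar2 from where it was at the start of the episode above 0.03 m).
It also fails if it takes over 46 s, if anything falls off the work surface, if the arm or the gripper's body presses on something with over 40 N, if the wrist force passes 120 N, or if a joint passes its speed limit or range.

ROBOT

A 6-joint arm with a two-finger parallel gripper is mounted at the origin on the work surface. World frame = base frame: x ahead of the robot, y to its left, z up, the work surface at z = 0. Lengths are in mm, angles in rad, forces in N, time in s.
With the tool pointing down it reaches from about 350 to 875 mm from the base axis. Payload 4.2 kg.
Tool frame: the origin (TCP) lies on the centre line of the jaws, within the pads' length; the fingertips stand 14 mm ahead of it and the grasp point (between the pads) lies 5 mm behind it (tcp_to_tips is the distance from the TCP to the fingertips, in mm); z points along the fingers, y is the direction in which the jaws open and shut (so a half turn about z gives the same grasp; the last joint's range is limited). The gripper opens to 85 mm and grips with 20 to 120 N. Pads are 22 mm wide; open, the fingers measure 114 mm over their backs; the gripper's body (76 mm by 85 mm) begins 54 mm behind the grasp point. The pads swing forward as they close: fully open they stand 13 mm farther back than shut.
Start: joints at [-1.05, 0.385, 0.008, 0, -1.194, -0.259], TCP at [161.779, -603.678, 245.312] pointing down, gripper open.
Joint ranges: [-3.14, 3.14], [-1.21, 2.06], [-1.07, 1.41], [-3.16, 2.05], [-2.99, -0.16], [-3.1, 3.1]. Speed limits (rad/s): [2.79, 2.79, 3.14, 3.14, 3.14, 3.14].

INTERFACE

Orientations are given as a unit quaternion [x, y, z, w].
In Python, from bench import read_state, get_image, job_done, tcp_to_tips gives the robot as it stands. The module is installed in compiled form; this text tells all that it offers.
- The arm moves only by the tool play_rows, never from a script. Its argument "targets" is a list of rows, each an object of numbers: "gripper": the gripper's target within -1 to 1 (shut at 1, half-way at 0, fully open at -1); "tx", "ty", "tz": the shift along the tool's x, y, z scaled (see below); "spin": the turn about the tool's z scaled (see below). A call has 1 to 12 rows; each row is the pose to reach, as a shift and turn from the pose commanded when the call began, along the tool's axes at that moment; what a row does not reach only later rows make up. The controller multiplies each number of a shift by 0.25 m and each number of a turn by pi/4 rad. A row lasts 1/8 s, in which the tool goes at most 62.5 mm and 10.7 degrees, less where a joint would pass 70% of its speed; a pose out of reach is approached as far as the arm can. A call with a number of a shift or a turn outside -1 to 1 is refused whole. A call with a gripper value outside its range is refused whole. The fingers move at their own pace and stop on an object; the grip force is fixed at half the most. Time passes only in rows, so rows that repeat a pose let the fingers close. It gives the time, the measured TCP pose, the force and the opening at its end, in the units of the state.
- read_state(): the state, without advancing time (a new reading comes with each control period).
- get_image(name): name is "side" or "top" or "wrist"; returns a dict with "frame" (384x512x3 uint8, red, green, blue), "depth" (384x512 float32, mm along the optical axis (not along the pixel's ray), 0 where there is no reading), "mtx" (3x3 intrinsics, pixels), "k1" (the pictures are not rectified: a ray, as slopes to the right and down, at radius r is drawn at 1 + k1 r^2 times it, then the intrinsics apply), "world_to_cam" (4x4, takes a point from world to camera coordinates). Camera axes: x right, y up, looking along -z (the intrinsics and any distortion apply to the point x, -y, -z); pixel columns grow to the right and rows downward; lengths in mm; the calibration is good to about 2 mm. A picture is of the moment at which its call begins.
- job_done(): hands the job in, once; it reports no verdict.
The state is a dict: "clock": time; "joints": joint angles; "joint_vel": joint speeds; "joint_efforts": joint torques, N m; "position": TCP position; "ee_rot": TCP orientation; "contact_force": force on the tool from outside, world axes, zero at the start; "wrist_torque": the same for the moment, N m; "gripper_width": finger opening in mm.
Only numpy, scipy, OpenCV 4.12 (cv2) and the standard library are available. Lean on these libraries where they do the work, as an engineer would, in place of code of your own. Each camera call takes 0.05 s, during which the arm holds its last target.

## Working session

There is one attempt and no reset: what is moved stays moved. The work goes in short steps, Python scripts to look and compute and a tool call to move; the robot and the scene stay as the last step left them, time stands still between calls to the robot, and variables do not carry over. Pictures are saved under pics/ and viewed, and the job is handed in when it is done.

Besides the shell and the picture viewer there is one more tool, called after "Call:" as name([rows], argument=value, ...), one row to a line, values as JSON. play_rows: Moves the arm, as the interface text tells. Its arguments: {"type":"object","properties":{"targets":{"type":"array","items":{"type":"object","properties":{"gripper":{"type":"number"},"tx":{"type":"number","minimum":-1,"maximum":1},"ty":{"type":"number","minimum":-1,"maximum":1},"tz":{"type":"number","minimum":-1,"maximum":1},"spin":{"type":"number","minimum":-1,"maximum":1}}}}},"required":["targets"]}

```bash
mkdir -p pics
python3 - <<'E'
from bench import *
import cv2, numpy as np, pickle
s=read_state(); print(s)
for n in ("side","top","wrist"):
    d=get_image(n); pickle.dump(d,open(f"{n}0.pkl","wb"))
    cv2.imwrite(f"pics/{n}0.png",d["frame"][:,:,::-1])
    print(n,d["mtx"],d["k1"],np.round(d["world_to_cam"],3))
print(tcp_to_tips)
E
```

```text
{'clock': 0.0, 'joints': array([-1.05039488e+00,  3.85582447e-01,  6.61471405e-03, -5.12815265e-04,
       -1.19396990e+00, -2.58643258e-01]), 'joint_vel': array([ 0.00182723, -0.00138549,  0.00015016, -0.00066015, -0.00085649,
        0.0014361 ]), 'joint_efforts': array([-7.39208663e-04, -3.92286873e+01,  1.88404155e+01,  4.18612540e+00,
       -4.53675617e-03,  1.03047111e-05]), 'position': array([ 161.64487478, -603.16531064,  244.19950606]), 'ee_rot': array([-1.30411891e-01,  9.91459296e-01,  1.08094875e-03, -1.86111975e-04]), 'contact_force': array([ 0.45620016, -0.64744065,  0.4845622 ]), 'wrist_torque': array([-0.02937686, -0.00994289,  0.04063527]), 'gripper_width': 85.68185949670102}
side [[463.865036     0.         257.27139931]
 [  0.         463.865036   194.19773945]
 [  0.           0.           1.        ]] -0.036283593277042156 [[ 9.580000e-01 -2.870000e-01  1.600000e-02 -5.768210e+02]
 [ 1.950000e-01  6.900000e-01  6.980000e-01 -1.981110e+02]
 [-2.110000e-01 -6.650000e-01  7.160000e-01 -1.752968e+03]
 [ 0.000000e+00  0.000000e+00  0.000000e+00  1.000000e+00]]
top [[470.45965442   0.         256.55934608]
 [  0.         470.45965442 193.20315846]
 [  0.           0.           1.        ]] -0.1442637738416557 [[-3.100000e-02 -1.000000e+00 -3.000000e-03  2.126600e+01]
 [ 9.780000e-01 -3.100000e-02  2.060000e-01 -5.869190e+02]
 [-2.060000e-01  4.000000e-03  9.790000e-01 -1.430071e+03]
 [ 0.000000e+00  0.000000e+00  0.000000e+00  1.000000e+00]]
wrist [[302.84108154   0.         258.04617507]
 [  0.         302.84108154 191.73575204]
 [  0.           0.           1.        ]] 0.01784645958765168 [[-2.59000e-01  9.66000e-01  3.00000e-03  6.23607e+02]
 [-9.32000e-01 -2.49000e-01 -2.62000e-01  3.39760e+01]
 [-2.52000e-01 -7.10000e-02  9.65000e-01 -3.80394e+02]
 [ 0.00000e+00  0.00000e+00  0.00000e+00  1.00000e+00]]
14.0
```

View pics/top0.png

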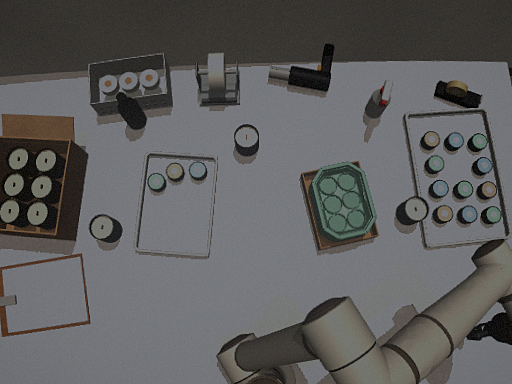

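View pics/side0.png

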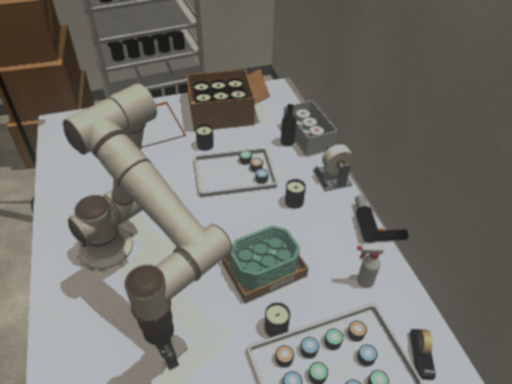

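View pics/wrist0.png

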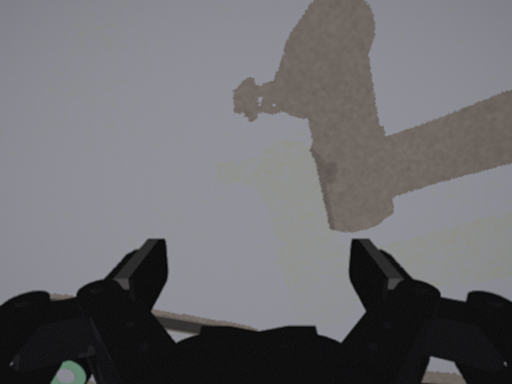

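```bash
cat > h.py <<'E'
import numpy as np, cv2, pickle
def rays(d,uv):
    uv=np.asarray(uv,float).reshape(-1,2); K=d["mtx"]
    p=cv2.undistortPoints(uv.reshape(-1,1,2),K,np.array([d["k1"],0,0,0,0.])).reshape(-1,2)
    v=np.c_[p[:,0],-p[:,1],-np.ones(len(p))]
    return v
def cloud(d):
    h,w=d["depth"].shape; u,v=np.meshgrid(np.arange(w),np.arange(h))
    r=rays(d,np.c_[u.ravel(),v.ravel()])*d["depth"].reshape(-1,1)
    T=np.linalg.inv(d["world_to_cam"]); P=r@T[:3,:3].T+T[:3,3]
    return P.reshape(h,w,3)
def onplane(d,uv,z):
    T=np.linalg.inv(d["world_to_cam"]); r=rays(d,uv)@T[:3,:3].T; c=T[:3,3]
    return c+r*((z-c[2])/r[:,2])[:,None]
def project(d,P):
    P=np.asarray(P,float).reshape(-1,3); W=d["world_to_cam"]; c=P@W[:3,:3].T+W[:3,3]
    q=np.c_[c[:,0]/-c[:,2],-c[:,1]/-c[:,2]]; r2=(q**2).sum(1); q=q*(1+d["k1"]*r2)[:,None]
    return q@d["mtx"][:2,:2].T+d["mtx"][:2,2]
def box(P):
    (c,s,a)=cv2.minAreaRect(np.asarray(P[:,:2],np.float32)); return np.round(c,1),np.round(s,1),round(a,2)
E
python3 - <<'E'
from h import *
for n in ("top","side"):
    d=pickle.load(open(n+"0.pkl","rb")); P=cloud(d); f=d["frame"]
    hsv=cv2.cvtColor(f,cv2.COLOR_RGB2HSV)
    g=(hsv[...,0]>60)&(hsv[...,0]<95)&(hsv[...,1]>60)
    m=g&(P[...,2]>60)&(P[...,2]<135)&(P[...,0]>350)&(abs(P[...,1]+250)<220)
    lab=cv2.connectedComponentsWithStats(m.astype(np.uint8))
    i=1+np.argmax(lab[2][1:,4]); mm=lab[1]==i; print(n,lab[2][i],lab[3][i])
    Q=P[mm]; print(np.percentile(Q[:,2],[1,10,50,80,90,95,99]))
    R=Q[Q[:,2]>116]; print(len(R),box(R),R[:,2].mean())
    # contour-based via plane casting: outer contour of rim
    m2=(mm).astype(np.uint8); c=max(cv2.findContours(m2,0,1)[0],key=cv2.contourArea).reshape(-1,2)
    print("mask contour on z=124",box(onplane(d,c,124)))
    # table
    print("table z", np.median(P[250:320,100:200,2]) if n=="top" else '')
    for nm,lo,hi in (("jar",80,110),):
        for px in ([(246,139),(104,228),(414,210)] if n=="top" else [(295,193),(205,137),(277,319)]):
            print(px,P[px[1]-3:px[1]+4,px[0]-3:px[0]+4].reshape(-1,3).mean(0).round(1))
    for px in ([(156,182),(175,172),(198,171),(177,205)] if n=="top" else [(246,156),(257,163),(262,176),(234,172)]):
        print(px,P[px[1]-2:px[1]+3,px[0]-2:px[0]+3].reshape(-1,3).mean(0).round(1))
    # pan corners
    for px in ([(147,152),(217,154),(210,256),(136,252)] if n=="top" else [(193,155),(273,150),(275,186),(203,194)]):
        print(onplane(d,px,28).round(1))
E
```

```text
top [369 214   7  11  16] [372.75   220.0625]
[119.10028622 119.37216984 122.92350183 126.36205264 126.83609997
 127.6859491  128.59618786]
16 (array([ 481.4, -346.6]), array([10.7, 35.3]), 49.73) 123.25486846770835
mask contour on z=124 (array([ 481.8, -346.7]), array([10.8, 34.3]), 49.42)
table z 0.6437272873013171
(246, 139) [762.   31.3  81. ]
(104, 228) [486.7 483.6  82.5]
(414, 210) [ 513.2 -491.3   81.8]
(156, 182) [638.5 328.2  43.5]
(175, 172) [670.1 266.2  42.8]
(198, 171) [671.  190.9  42.4]
(177, 205) [568.1 265.8   3.2]
[[746.2 363.7  28. ]]
[[730.9 129.4  28. ]]
[[395.8 156.4  28. ]]
[[414.4 394.1  28. ]]
side [233 245  65  31 718] [266.29108635 262.16991643]
[ 79.42036005  82.42603668  87.75888705 119.87912355 122.70866778
 124.42493575 126.389999  ]
201 (array([ 542.5, -316.3]), array([ 95.4, 227. ]), 85.15) 121.6532350876255
mask contour on z=124 (array([ 542.5, -318.9]), array([ 95.1, 226.4]), 85.18)
table z 
(295, 193) [757.7  -2.1  81.2]
(205, 137) [488.3 449.9  74.8]
(277, 319) [ 506.6 -525.5  107.2]
(246, 156) [643.1 313.5  38.8]
(257, 163) [658.5 195.7  94.5]
(262, 176) [673.6 169.9  39.3]
(234, 172) [560.6 210.   54.8]
[[418.7 396.4  28. ]]
[[776.4 332.3  28. ]]
[[712.1 107.8  28. ]]
[[410.9 144.   28. ]]
```

Run:
```python
import cv2
a=cv2.imread("pics/top0.png")[140:270,285:395]; b=cv2.imread("pics/top0.png")[140:270,125:235]
import numpy as np
cv2.imwrite("pics/crop0.png",np.hstack([cv2.resize(x,None,fx=3.6,fy=3.6,interpolation=cv2.INTER_CUBIC) for x in (a,b)]))
```

```text
(no output)
```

View pics/crop0.png

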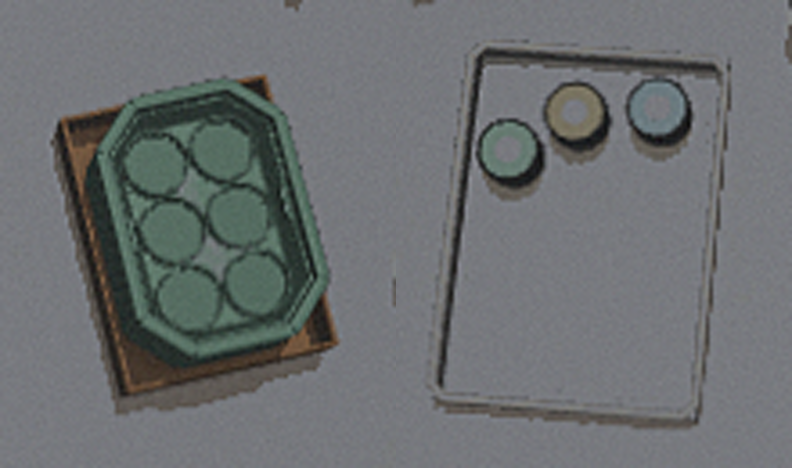

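Run:
```python
from h import *
d=pickle.load(open("top0.pkl","rb")); P=cloud(d); f=d["frame"].astype(int)
m=(P[...,2]>112)&(P[...,2]<135)&(P[...,0]>380)&(P[...,0]<750)&(P[...,1]<-100)&(P[...,1]>-450)
g=(f[...,1]-f[...,0]>6)
m&=g
lab=cv2.connectedComponentsWithStats(m.astype(np.uint8)); i=1+np.argmax(lab[2][1:,4]); mm=lab[1]==i
print(lab[2][i],lab[3][i]); R=P[mm]; print(R[:,2].mean(),R[:,2].std())
c=max(cv2.findContours(mm.astype(np.uint8),0,1)[0],key=cv2.contourArea).reshape(-1,2)
print(box(R)); print("z124",box(onplane(d,c,124)))
q=onplane(d,c,124)[:,:2]
M=cv2.moments(q.astype(np.float32).reshape(-1,1,2)); print("centroid",M["m10"]/M["m00"],M["m01"]/M["m00"],"area",M["m00"])
o=d["frame"].copy(); o[mm]=(255,0,0); cv2.imwrite("pics/mask_top.png",cv2.resize(o[140:270,285:395,::-1],None,fx=4,fy=4,interpolation=0))
# pan rim outer: height 15..45 & local
mp=(P[...,2]>18)&(P[...,2]<34)&(P[...,0]>350)&(P[...,0]<780)&(P[...,1]>110)&(P[...,1]<420)
l=cv2.connectedComponentsWithStats(mp.astype(np.uint8)); i=1+np.argmax(l[2][1:,4]); k=l[1]==i
print("pan",l[2][i],box(P[k]), box(onplane(d,np.argwhere(k)[:,::-1],28)))
```

```text
[311 162  66  77 968] [343.58471074 200.66942149]
122.07300085606438 4.251746077248282
(array([ 547.2, -261.2]), array([228.5, 171.3]), 10.86)
z124 (array([ 546.3, -259.9]), array([228.1, 169.9]), 10.76)
centroid 545.9702544764865 -259.93395136838694 area 34460.23779947986
pan [ 134  151   84  106 1045] (array([573.3, 266.8]), array([248.9, 338.2]), 83.78) (array([572.4, 266.2]), array([247.4, 335.8]), 83.95)
```

View pics/mask_top.png

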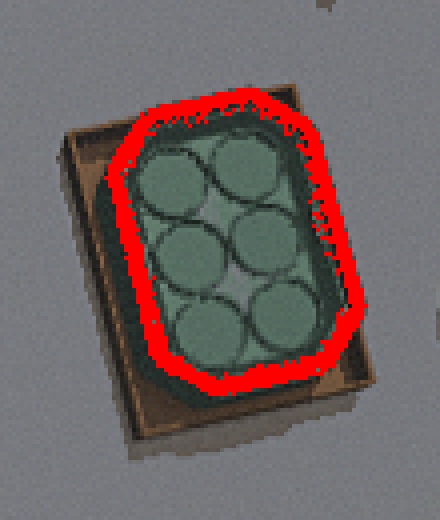

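Call:
play_rows([
  {"tx": -0.15,"ty": 0.12,"spin": -0.1,"gripper": 0.2},
  {"tx": -0.35,"ty": 0.28,"spin": -0.3,"gripper": 0.2},
  {"tx": -0.55,"ty": 0.45,"spin": -0.5,"gripper": 0.2},
  {"tx": -0.75,"ty": 0.6,"spin": -0.7,"gripper": 0.2},
  {"tx": -0.75,"ty": 0.6,"spin": -0.9,"gripper": 0.2},
  {"tx": -0.75,"ty": 0.6,"spin": -0.9,"gripper": 0.2},
])

```text
invalid input
```

```bash
cat >> h.py <<'E'
from scipy.spatial.transform import Rotation as Ro
def tool(s): return Ro.from_quat(s["ee_rot"]).as_matrix()
def delta(s,target):
    return tool(s).T@(np.asarray(target,float)-s["position"])/250
def yaw_y(s):
    R=tool(s); return np.degrees(np.arctan2(R[1,1],R[0,1]))
E
python3 - <<'E'
from h import *; from bench import *
s=read_state(); print(s["clock"],s["position"],yaw_y(s),s["joints"],s["gripper_width"]); print(delta(s,[445.5,-217,200]))
E
```

```text
0.15 [ 161.65149887 -603.28808621  244.47457702] 104.99127002515547 [-1.05041732e+00  3.85363461e-01  6.91970142e-03 -3.54566045e-04
 -1.19401118e+00 -2.58601169e-01] 85.6174979493205
[-1.49645759  1.19856703  0.17976335]
```

Call:
play_rows([
  {"tx": -0.15,"ty": 0.12,"tz": 0,"spin": -0.1,"gripper": 0.2},
  {"tx": -0.35,"ty": 0.28,"tz": 0,"spin": -0.3,"gripper": 0.2},
  {"tx": -0.55,"ty": 0.45,"tz": 0,"spin": -0.5,"gripper": 0.2},
  {"tx": -0.75,"ty": 0.6,"tz": 0,"spin": -0.7,"gripper": 0.2},
  {"tx": -0.75,"ty": 0.6,"tz": 0,"spin": -0.9,"gripper": 0.2},
  {"tx": -0.75,"ty": 0.6,"tz": 0,"spin": -0.9,"gripper": 0.2},
])

```text
clock: 0.9
position: [304.6, -409.5, 245.3]
ee_rot: [-0.466, 0.885, 0.0, 0.0]
contact_force: [-0.3, 0.5, -0.8]
gripper_width: 33.9
```

Run:
```python
from h import *; from bench import *
s=read_state(); print(s["clock"],s["position"],yaw_y(s),s["joints"],s["gripper_width"]); print(delta(s,[445.5,-217,200]))
```

```text
0.9 [ 304.58765636 -409.52397807  245.34212607] 145.50698275343876 [-6.12894327e-01  1.89348151e-01 -2.68245683e-01 -9.86687602e-05
 -1.11320292e+00  1.09211979e-02] 33.92248187119066
[-0.95389121 -0.02844724  0.18145296]
```

Call:
play_rows([
  {"tx": -0.15,"ty": -0.005,"tz": 0.0,"spin": -0.005,"gripper": 0.2},
  {"tx": -0.35,"ty": -0.01,"tz": 0.02,"spin": -0.005,"gripper": 0.2},
  {"tx": -0.55,"ty": -0.02,"tz": 0.06,"spin": -0.005,"gripper": 0.2},
  {"tx": -0.75,"ty": -0.025,"tz": 0.12,"spin": -0.005,"gripper": 0.2},
  {"tx": -0.9,"ty": -0.028,"tz": 0.16,"spin": -0.005,"gripper": 0.2},
  {"tx": -0.954,"ty": -0.028,"tz": 0.18,"spin": -0.005,"gripper": 0.2},
  {"tx": -0.954,"ty": -0.028,"tz": 0.18,"spin": -0.005,"gripper": 0.2},
])

```text
clock: 1.78
position: [444.8, -217.9, 199.8]
ee_rot: [-0.467, 0.884, 0.0, -0.001]
contact_force: [0.2, -0.6, 0.3]
gripper_width: 34.2
```

Run:
```python
from h import *; from bench import *
s=read_state(); print(s["clock"],s["position"],yaw_y(s),s["joints"],s["gripper_width"])
d=get_image("wrist"); pickle.dump(d,open("wrist1.pkl","wb")); cv2.imwrite("pics/wrist1.png",d["frame"][:,:,::-1])
P=cloud(d); m=(P[...,2]>112)&(P[...,2]<132)&(d["depth"]>0)
f=d["frame"].astype(int); m&=f[...,1]-f[...,0]>6
print(m.sum(), box(P[m]))
o=d["frame"].copy(); o[m]=(255,0,0); cv2.imwrite("pics/wrist1m.png",o[:,:,::-1])
print(project(d,[[445.5,-217,124],[468,-337,124],[624,-183,124],[647,-303,124]]))
```

```text
1.775 [ 444.7575597  -217.92131043  199.84309244] 145.65815228585788 [-1.27039788e-01  2.06080923e-01 -3.70680321e-01  6.34405008e-05
 -9.95379718e-01 -4.72372698e-01] 34.22653545923084
12342 (array([ 545.8, -261.8]), array([230.3, 170.2]), 10.87)
[[257.00735081 207.93718914]
 [120.98635448  78.72581549]
 [100.10174921 358.18581518]
 [-34.65164732 263.50018329]]
```

View pics/wrist1m.png

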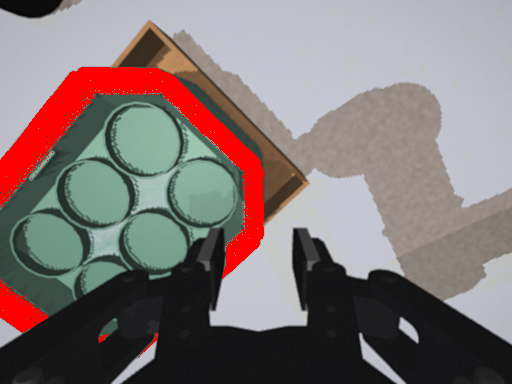

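Run:
```python
from h import *
d=pickle.load(open("wrist1.pkl","rb")); P=cloud(d); m=(P[...,2]>112)&(P[...,2]<132)&(d["depth"]>0)
f=d["frame"].astype(int); m&=f[...,1]-f[...,0]>6
t=np.radians(145.8); n=np.array([np.cos(t),np.sin(t)]); e=np.array([-n[1],n[0]])
Q=P[m]; c0=np.array([445.5,-217.])
a=(Q[:,:2]-c0)@n; b=(Q[:,:2]-c0)@e
k=(abs(b)<20)&(abs(a)<40); print(k.sum(), np.percentile(a[k],[1,5,25,50,75,95,99]), Q[k,2].mean(), Q[k,2].std())
for lo in range(-28,30,6):
    k=(b>=lo)&(b<lo+6)&(abs(a)<40)
    if k.sum()>5: print(lo+3,k.sum(),np.percentile(a[k],[3,50,97]).round(1),Q[k,2].mean().round(1))
kk=(abs(a)<10); print(b[kk].min(),b[kk].max())
```

```text
1000 [-10.32109879  -9.05719251  -5.71441491  -2.2103481    0.73787279
   3.56344598   4.30200102] 122.81787871200423 4.481498043586159
-25 220 [-15.5  -8.1   1.4] 121.4
-19 155 [-10.8  -3.    4.3] 122.3
-13 146 [-9.2 -2.2  3.6] 122.9
-7 149 [-9.5 -2.2  4.3] 122.7
-1 152 [-9.  -2.1  4.3] 123.0
5 150 [-9.  -2.1  3.6] 122.9
11 151 [-9.6 -2.8  3.5] 122.5
17 156 [-9.5 -2.7  3.5] 122.9
23 159 [-9.6 -2.6  3.5] 123.1
29 196 [-15.7  -4.1   3.5] 123.1
-40.22846777747733 44.7340468453211
```

Run:
```python
from h import *; from bench import *
s=read_state(); print(s["position"],delta(s,[446.6,-219,127]), s["contact_force"], s["wrist_torque"])
```

```text
[ 444.56892922 -218.40285138  200.2108475 ] [-0.00275216 -0.00820353  0.29283799] [-0.22807157 -0.54806883 -0.52140007] [-0.0115948   0.0067641   0.00037416]
```

Call:
play_rows([
  {"tx": -0.003,"ty": -0.008,"tz": 0.08,"spin": 0,"gripper": 0.2},
  {"tx": -0.003,"ty": -0.008,"tz": 0.16,"spin": 0,"gripper": 0.2},
  {"tx": -0.003,"ty": -0.008,"tz": 0.22,"spin": 0,"gripper": 0.2},
  {"tx": -0.003,"ty": -0.008,"tz": 0.25,"spin": 0,"gripper": 0.2},
  {"tx": -0.003,"ty": -0.008,"tz": 0.25,"spin": 0,"gripper": 0.2},
])

```text
clock: 2.45
position: [446.6, -218.9, 137.8]
ee_rot: [-0.467, 0.884, 0.0, -0.0]
contact_force: [0.3, -0.0, 0.6]
gripper_width: 34.1
```

Run:
```python
from h import *; from bench import *
s=read_state(); print(s["clock"],s["position"],delta(s,[446.6,-219,127]), s["contact_force"])
d=get_image("wrist"); pickle.dump(d,open("wrist2.pkl","wb")); cv2.imwrite("pics/wrist2.png",d["frame"][:,:,::-1])
```

```text
2.45 [ 446.59599392 -218.91820436  137.84187192] [ 0.00024883 -0.00020972  0.0433675 ] [ 0.28851706 -0.0486025   0.60590911]
```

View pics/wrist2.png

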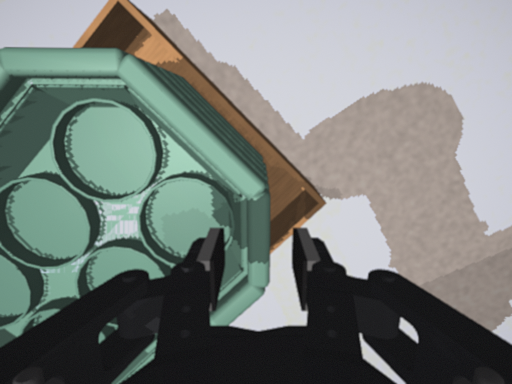

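Run:
```python
from h import *; from bench import *
d=pickle.load(open("wrist2.pkl","rb")); s=read_state(); R=tool(s); p=s["position"]
print(project(d,[p+R[:,2]*14, p+R[:,2]*14+R[:,0]*11,p+R[:,2]*14-R[:,0]*11,p+R[:,2]*14-R[:,1]*17-R[:,0]*11]))
print(onplane(d,[[258,195],[258,290],[246,243],[269,243]],124))
```

```text
[[256.49542183 244.33119199]
 [256.46064281 224.30477832]
 [256.52873456 263.65230058]
 [224.072197   263.71909496]]
[[ 431.55596708 -240.13541842  124.        ]
 [ 461.54872428 -196.26217355  124.        ]
 [ 451.16038172 -222.41067814  124.        ]
 [ 441.3852277  -215.71584107  124.        ]]
```

Call:
play_rows([
  {"tx": 0,"ty": 0,"tz": 0.03,"spin": 0,"gripper": 0.2},
  {"tx": 0,"ty": 0,"tz": 0.043,"spin": 0,"gripper": 0.2},
  {"tx": 0,"ty": 0,"tz": 0.043,"spin": 0,"gripper": 0.2},
  {"tx": 0,"ty": 0,"tz": 0.043,"spin": 0,"gripper": 0.5},
  {"tx": 0,"ty": 0,"tz": 0.043,"spin": 0,"gripper": 0.7},
  {"tx": 0,"ty": 0,"tz": 0.043,"spin": 0,"gripper": 1},
  {"tx": 0,"ty": 0,"tz": 0.043,"spin": 0,"gripper": 1},
  {"tx": 0,"ty": 0,"tz": 0.043,"spin": 0,"gripper": 1},
])

```text
clock: 3.5
position: [447.2, -218.1, 127.4]
ee_rot: [-0.467, 0.884, -0.0, 0.0]
contact_force: [-1.0, 0.1, 2.9]
gripper_width: 10.1
```

Run:
```python
from h import *; from bench import *
s=read_state(); print(s["clock"],s["position"], s["contact_force"],s["wrist_torque"],s["gripper_width"])
d=get_image("wrist"); pickle.dump(d,open("wrist3.pkl","wb")); cv2.imwrite("pics/wrist3.png",d["frame"][:,:,::-1])
```

```text
3.5 [ 447.15463772 -218.1482221   127.41342181] [-1.02847709  0.05319001  2.86107305] [0.3833369  0.18843223 0.01146043] 10.138531668088685
```

View pics/wrist3.png

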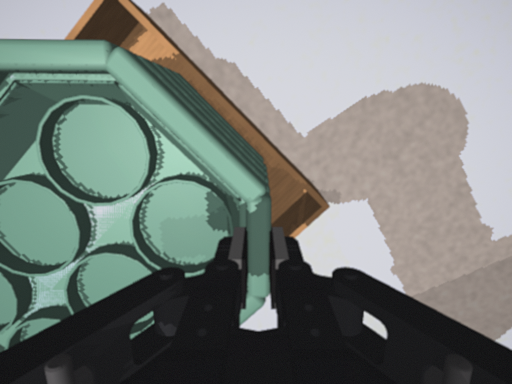

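Call:
play_rows([
  {"tx": 0,"ty": 0,"tz": -0.008,"spin": 0,"gripper": 1},
  {"tx": 0,"ty": -0.001,"tz": -0.016,"spin": 0,"gripper": 1},
  {"tx": 0,"ty": -0.002,"tz": -0.024,"spin": 0,"gripper": 1},
  {"tx": 0,"ty": -0.002,"tz": -0.032,"spin": 0,"gripper": 1},
  {"tx": 0,"ty": -0.002,"tz": -0.032,"spin": 0,"gripper": 1},
])

```text
clock: 4.18
position: [446.8, -218.4, 134.8]
ee_rot: [-0.467, 0.884, 0.001, -0.001]
contact_force: [0.8, -0.9, -4.3]
gripper_width: 10.3
```

```bash
cat > tilt.py <<'E'
from h import *; from bench import *
import sys
s=read_state(); print(s["clock"],s["position"].round(2), s["contact_force"].round(2),s["wrist_torque"].round(3),s["gripper_width"])
for n in ("wrist","top"):
    d=get_image(n); pickle.dump(d,open(f"{n}_{sys.argv[1]}.pkl","wb")); cv2.imwrite(f"pics/{n}_{sys.argv[1]}.png",d["frame"][:,:,::-1])
    P=cloud(d); f=d["frame"].astype(int)
    g=(f[...,1]-f[...,0]>6)&(d["depth"]>0)&(P[...,2]>60)&(P[...,2]<400)
    l=cv2.connectedComponentsWithStats(g.astype(np.uint8)); i=1+np.argmax(l[2][1:,4]); g=l[1]==i
    Q=P[g]; 
    # rim-top plane fit: iterate keeping the uppermost band
    A=np.c_[Q[:,:2],np.ones(len(Q))]; k=Q[:,2]>np.percentile(Q[:,2],50)
    for it in range(30):
        x=np.linalg.lstsq(A[k],Q[k,2],rcond=None)[0]; r=Q[:,2]-A@x
        k=r>-2.5 if it>8 else r>-8
        k&=r<6
    nv=np.array([-x[0],-x[1],1]); nv/=np.linalg.norm(nv)
    print(n,"npts",k.sum(),"of",len(Q),"tilt",np.arccos(nv[2]).round(4),"n",nv.round(3),"box",box(Q[k]))
    for nm,c in (("a",(468,-338)),("b",(446,-218)),("c",(647,-304)),("d",(624,-184))):
        print(nm,round(x[0]*c[0]+x[1]*c[1]+x[2],1),end=" ")
    print()
E
python3 tilt.py 4
```

```text
4.175 [ 446.84 -218.37  134.76] [ 0.77 -0.88 -4.3 ] [0.058 0.086 0.08 ] 10.332769066443502
wrist npts 6030 of 59378 tilt 0.1937 n [0.192 0.007 0.981] box (array([ 511.8, -244.3]), array([205.4, 145.3]), 35.98)
a 129.8 b 133.3 c 94.5 d 98.2 
top npts 285 of 1807 tilt 0.0383 n [ 0.031 -0.023  0.999] box (array([ 567. , -279.9]), array([233.8, 159.8]), 45.07)
a 130.7 b 134.1 c 126.0 d 129.5
```

View pics/wrist_4.png

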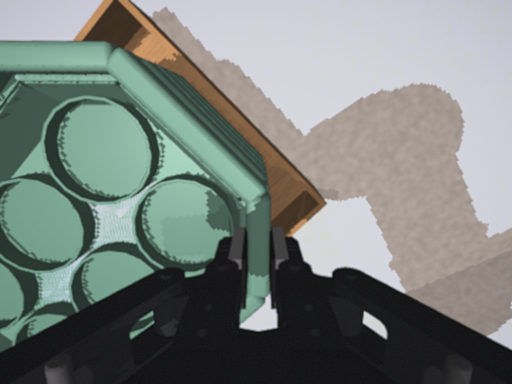

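Call:
play_rows([
  {"tx": 0,"ty": -0.001,"tz": -0.01,"spin": 0,"gripper": 1},
  {"tx": 0,"ty": -0.003,"tz": -0.022,"spin": 0,"gripper": 1},
  {"tx": 0,"ty": -0.005,"tz": -0.034,"spin": 0,"gripper": 1},
  {"tx": 0,"ty": -0.007,"tz": -0.046,"spin": 0,"gripper": 1},
  {"tx": 0,"ty": -0.009,"tz": -0.058,"spin": 0,"gripper": 1},
  {"tx": 0,"ty": -0.01,"tz": -0.07,"spin": 0,"gripper": 1},
  {"tx": 0,"ty": -0.01,"tz": -0.074,"spin": 0,"gripper": 1},
])

```text
clock: 5.15
position: [449.6, -219.9, 153.8]
ee_rot: [-0.467, 0.884, -0.0, 0.0]
contact_force: [0.3, -0.5, -1.3]
gripper_width: 10.3
```

```bash
python3 tilt.py 5; python3 -c "
from bench import *;import cv2
cv2.imwrite('pics/side5.png',cv2.resize(get_image('side')['frame'][190:330,190:350,::-1],None,fx=4,fy=4))"
```

```text
5.15 [ 449.62 -219.91  153.83] [ 0.25 -0.47 -1.27] [0.03  0.138 0.036] 10.299783583460684
wrist npts 5012 of 60599 tilt 0.1966 n [0.195 0.014 0.981] box (array([ 515. , -245.3]), array([202.9, 144.2]), 35.7)
a 151.1 b 153.7 c 115.0 d 117.9 
top npts 261 of 1863 tilt 0.0112 n [ 0.01  -0.005  1.   ] box (array([ 571.6, -283. ]), array([230.6, 157.3]), 46.87)
a 151.6 b 152.4 c 150.0 d 150.8
```

View pics/side5.png

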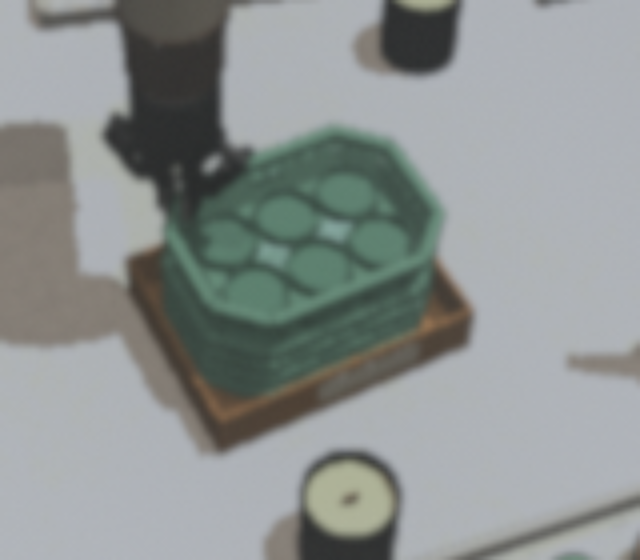

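Call:
play_rows([
  {"tx": 0,"ty": -0.002,"tz": -0.014,"spin": 0,"gripper": 0.9},
  {"tx": 0,"ty": -0.002,"tz": -0.014,"spin": 0,"gripper": 0.85},
  {"tx": 0,"ty": -0.002,"tz": -0.014,"spin": 0,"gripper": 0.82},
  {"tx": 0,"ty": -0.002,"tz": -0.014,"spin": 0,"gripper": 0.8},
  {"tx": 0,"ty": -0.002,"tz": -0.014,"spin": 0,"gripper": 0.8},
])

```text
clock: 5.92
position: [449.8, -220.1, 157.0]
ee_rot: [-0.467, 0.884, 0.0, -0.0]
contact_force: [0.2, -0.2, -1.4]
gripper_width: 10.0
```

```bash
python3 tilt.py 6
```

```text
5.925 [ 449.85 -220.15  157.  ] [ 0.21 -0.21 -1.41] [0.058 0.143 0.01 ] 10.049089113590627
wrist npts 4931 of 60690 tilt 0.197 n [0.195 0.014 0.981] box (array([ 515.7, -245.4]), array([203.3, 144.3]), 35.47)
a 154.3 b 157.0 c 118.2 d 121.1 
top npts 302 of 1909 tilt 0.0117 n [ 0.011 -0.003  1.   ] box (array([ 572.3, -283.7]), array([232. , 159.6]), 47.18)
a 154.7 b 155.3 c 152.7 d 153.3
```

Call:
play_rows([
  {"tx": 0,"ty": 0,"tz": 0,"spin": 0,"gripper": 0.78},
  {"tx": 0,"ty": 0,"tz": 0,"spin": 0,"gripper": 0.77},
  {"tx": 0,"ty": 0,"tz": 0,"spin": 0,"gripper": 0.76},
])

```text
clock: 6.4
position: [449.9, -220.2, 157.1]
ee_rot: [-0.467, 0.884, -0.0, 0.0]
contact_force: [-0.2, -0.5, -1.2]
gripper_width: 10.5
```

```bash
python3 tilt.py 7 | grep -v wrist
```

```text
6.4 [ 449.9  -220.16  157.09] [-0.18 -0.48 -1.23] [0.117 0.162 0.038] 10.516844298580507
a 154.4 b 157.3 c 118.0 d 121.0 
top npts 330 of 1862 tilt 0.0173 n [ 0.016 -0.007  1.   ] box (array([ 569.7, -282.4]), array([233.3, 160.8]), 45.12)
a 154.7 b 155.9 c 152.1 d 153.3
```

Call:
play_rows([
  {"tx": 0,"ty": 0,"tz": 0,"spin": 0,"gripper": 0.75},
  {"tx": 0,"ty": 0,"tz": 0,"spin": 0,"gripper": 0.745},
  {"tx": 0,"ty": 0,"tz": 0,"spin": 0,"gripper": 0.74},
])

```text
clock: 6.88
position: [449.9, -220.2, 157.1]
ee_rot: [-0.467, 0.884, -0.0, 0.0]
contact_force: [-0.0, 0.0, -1.7]
gripper_width: 11.5
```

```bash
python3 tilt.py 8 | grep -v wrist
```

```text
6.875 [ 449.91 -220.15  157.07] [-0.04  0.02 -1.72] [-0.03   0.122  0.041] 11.47953382679877
a 154.5 b 157.2 c 118.9 d 121.8 
top npts 291 of 1869 tilt 0.0084 n [ 0.008 -0.002  1.   ] box (array([ 570.5, -283.2]), array([233. , 158.9]), 46.2)
a 154.6 b 155.0 c 153.2 d 153.6
```

Call:
play_rows([
  {"tx": 0,"ty": 0,"tz": 0,"spin": 0,"gripper": 0.735},
  {"tx": 0,"ty": 0,"tz": 0,"spin": 0,"gripper": 0.73},
])

```text
clock: 7.22
position: [449.9, -220.2, 157.1]
ee_rot: [-0.467, 0.884, 0.0, -0.0]
contact_force: [-0.0, 0.8, -1.4]
gripper_width: 11.7
```

```bash
python3 tilt.py 9 | grep -v wrist
```

```text
7.225 [ 449.9  -220.15  157.05] [-0.05  0.8  -1.45] [0.088 0.183 0.09 ] 11.700393679641344
a 154.6 b 157.5 c 118.5 d 121.6 
top npts 285 of 1876 tilt 0.0219 n [ 0.02  -0.008  1.   ] box (array([ 570.7, -283.6]), array([232.7, 158.1]), 45.68)
a 156.0 b 157.4 c 152.6 d 154.0
```

Call:
play_rows([
  {"tx": 0,"ty": 0,"tz": 0,"spin": 0,"gripper": 0.725},
  {"tx": 0,"ty": 0,"tz": 0,"spin": 0,"gripper": 0.72},
])

```text
clock: 7.58
position: [449.9, -220.1, 157.1]
ee_rot: [-0.467, 0.884, -0.0, 0.0]
contact_force: [-0.4, -0.3, -1.0]
gripper_width: 11.9
```

```bash
python3 tilt.py 10 | grep -v wrist
```

```text
7.575 [ 449.89 -220.14  157.08] [-0.43 -0.3  -0.98] [ 0.145  0.103 -0.004] 11.853571280266287
a 149.0 b 155.1 c 112.4 d 118.7 
top npts 309 of 1793 tilt 0.0537 n [ 0.048 -0.023  0.999] box (array([ 569.2, -282.1]), array([234.5, 158.9]), 45.14)
a 149.7 b 153.6 c 141.8 d 145.7
```

Call:
play_rows([
  {"tx": 0,"ty": 0,"tz": 0,"spin": 0,"gripper": 0.716},
])

```text
clock: 7.8
position: [449.9, -220.1, 157.1]
ee_rot: [-0.467, 0.884, 0.0, -0.0]
contact_force: [-0.4, -0.1, -2.4]
gripper_width: 12.2
```

```bash
python3 tilt.py 11 | grep -v wrist
```

```text
7.8 [ 449.87 -220.14  157.07] [-0.42 -0.08 -2.41] [ 0.075  0.134 -0.03 ] 12.21729846941454
a 149.1 b 156.3 c 107.4 d 114.8 
top npts 271 of 1772 tilt 0.0751 n [ 0.069 -0.029  0.997] box (array([ 571.3, -282.7]), array([233.6, 159. ]), 46.5)
a 149.7 b 154.8 c 138.3 d 143.5
```

Call:
play_rows([
  {"tx": 0,"ty": 0,"tz": 0,"spin": 0,"gripper": 0.711},
])

```text
clock: 8.02
position: [449.9, -220.1, 157.1]
ee_rot: [-0.467, 0.884, 0.0, -0.0]
contact_force: [-0.6, -0.4, -1.7]
gripper_width: 12.2
```

```bash
python3 tilt.py 12 | grep -v wrist
```

```text
8.025 [ 449.86 -220.13  157.07] [-0.56 -0.41 -1.72] [0.094 0.18  0.028] 12.202341866487101
a 147.3 b 157.2 c 97.1 d 107.3 
top npts 212 of 1578 tilt 0.0382 n [ 0.022 -0.031  0.999] box (array([ 605.2, -266.9]), array([193.7, 114.5]), 78.29)
a 136.9 b 141.1 c 133.9 d 138.2
```

Run:
```python
from bench import *;import cv2,numpy as np
a=cv2.imread("pics/top_12.png")[140:270,285:395]
b=get_image('side')['frame'][190:330,190:350,::-1]
cv2.imwrite('pics/c12.png',np.hstack([cv2.resize(a,(440,520)),cv2.resize(b,(360*520//520,520))]))
cv2.imwrite('pics/c12b.png',cv2.resize(b,None,fx=4.2,fy=4.2))
```

```text
(no output)
```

View pics/c12b.png

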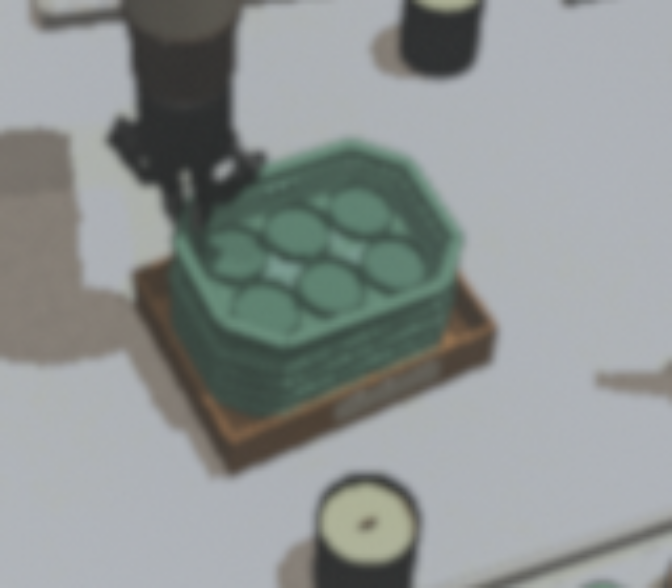

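View pics/c12.png

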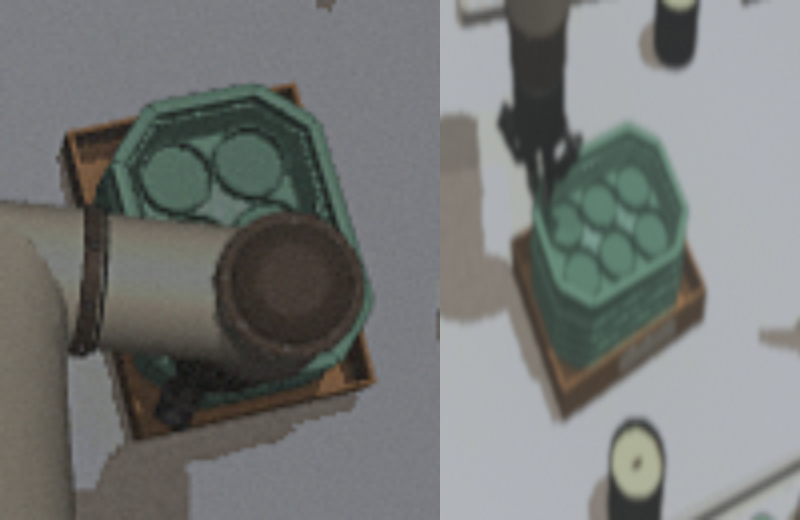

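View pics/wrist_12.png

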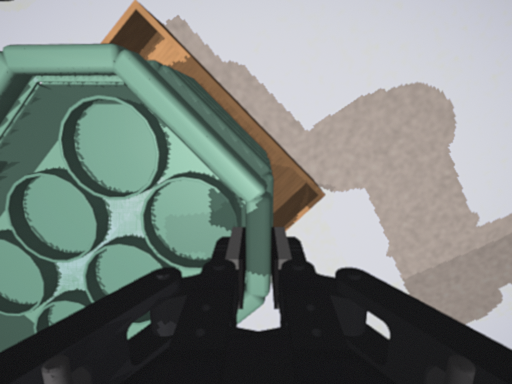

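```bash
cat > corners.py <<'E'
from h import *
import sys
def corners(n,tag,sh=(3,-2)):
    d=pickle.load(open(f"{n}_{tag}.pkl","rb")); P=cloud(d); f=d["frame"].astype(int)
    g=(f[...,1]-f[...,0]>6)&(d["depth"]>0)&(P[...,2]>60); Q=P[g]
    y=np.radians(10.8); R=np.array([[np.cos(y),-np.sin(y)],[np.sin(y),np.cos(y)]])
    pts={"a":(-91,-61),"b":(-91,61),"c":(91,-61),"d":(91,61),"+x":(109,0),"-x":(-109,0),"+y":(0,79),"-y":(0,-79),"bx":(-60,79),"by":(-109,25)}
    out={}; L=[]
    for k,p in pts.items():
        c=R@np.array(p)+np.array([546,-261])+sh
        m=np.hypot(*(Q[:,:2]-c).T)<9
        if m.sum()>=6:
            z=np.percentile(Q[m,2],85); out[k]=round(float(z),1); L.append((*c,z))
    L=np.array(L); 
    if len(L)>3:
        x=np.linalg.lstsq(np.c_[L[:,:2],np.ones(len(L))],L[:,2],rcond=None)[0]
        out["tilt"]=np.hypot(x[0],x[1]).round(3); out["grad"]=x[:2].round(3)
        for k in "abcd":
            c=R@np.array(pts[k])+np.array([546,-261])+sh; out["fit_"+k]=round(float(x[:2]@c+x[2]),1)
    print(n,tag,out)
if __name__=="__main__":
    for t in sys.argv[1:]:
        for n in ("top","wrist"): corners(n,t)
E
python3 corners.py 4 5 8 10 11 12
```

```text
top 4 {'a': 132.2, 'c': 125.8, 'd': 130.2, '+x': 128.5, '-y': 127.0, 'tilt': np.float64(0.052), 'grad': array([-0.04 ,  0.034]), 'fit_a': 131.7, 'fit_b': 136.7, 'fit_c': 125.7, 'fit_d': 130.7}
wrist 4 {'a': 130.7, 'b': 133.3, '-x': 132.3, 'bx': 132.7, 'by': 132.7, 'tilt': np.float64(0.031), 'grad': array([-0.026,  0.015]), 'fit_a': 130.7, 'fit_b': 133.1, 'fit_c': 126.5, 'fit_d': 128.9}
top 5 {'a': 151.2, 'c': 149.5, 'd': 150.7, '+x': 151.1, '-x': 104.3, '-y': 151.7, 'tilt': np.float64(0.213), 'grad': array([ 0.172, -0.127]), 'fit_a': 133.6, 'fit_b': 114.5, 'fit_c': 160.0, 'fit_d': 140.9}
wrist 5 {'a': 151.2, 'b': 152.3, '-x': 151.6, 'bx': 151.9, 'by': 151.7, 'tilt': np.float64(0.009), 'grad': array([-0.006,  0.006]), 'fit_a': 151.2, 'fit_b': 152.0, 'fit_c': 150.3, 'fit_d': 151.2}
top 8 {'a': 156.2, 'c': 154.2, 'd': 155.8, '+x': 154.7, '-x': 102.4, '-y': 155.5, 'by': 105.6, 'tilt': np.float64(0.28), 'grad': array([ 0.222, -0.17 ]), 'fit_a': 133.5, 'fit_b': 108.0, 'fit_c': 167.3, 'fit_d': 141.9}
wrist 8 {'a': 154.6, 'b': 155.4, '-x': 155.0, 'bx': 155.3, 'by': 155.1, 'tilt': np.float64(
[... 654 characters left out ...]
ray([ 0.161, -0.153]), 'fit_a': 128.2, 'fit_b': 106.2, 'fit_c': 151.8, 'fit_d': 129.8}
wrist 11 {'a': 148.9, 'b': 155.0, '-x': 153.0, 'bx': 154.3, 'by': 154.3, 'tilt': np.float64(0.075), 'grad': array([-0.064,  0.039]), 'fit_a': 148.9, 'fit_b': 155.1, 'fit_c': 138.9, 'fit_d': 145.0}
top 12 {'a': 147.9, 'c': 132.1, 'd': 140.4, '+x': 133.7, '-x': 102.6, '-y': 138.8, 'by': 104.7, 'tilt': np.float64(0.175), 'grad': array([ 0.124, -0.123]), 'fit_a': 126.2, 'fit_b': 108.7, 'fit_c': 144.3, 'fit_d': 126.7}
wrist 12 {'a': 145.9, 'b': 154.9, '-x': 152.0, 'bx': 153.7, 'by': 153.9, 'tilt': np.float64(0.113), 'grad': array([-0.098,  0.057]), 'fit_a': 145.9, 'fit_b': 155.0, 'fit_c': 130.3, 'fit_d': 139.3}
```

Call:
play_rows([
  {"tx": 0,"ty": 0,"tz": 0,"spin": 0,"gripper": 0.707},
  {"tx": 0,"ty": 0,"tz": 0,"spin": 0,"gripper": 0.707},
])

```text
clock: 8.43
position: [449.9, -220.1, 157.1]
ee_rot: [-0.467, 0.884, 0.0, -0.0]
contact_force: [0.5, -0.2, -2.1]
gripper_width: 12.6
```

```bash
python3 tilt.py 13 | head -1; python3 corners.py 13
```

```text
8.425 [ 449.88 -220.15  157.05] [ 0.47 -0.17 -2.06] [ 0.07   0.153 -0.019] 12.568737638182188
top 13 {'a': 147.6, 'c': 128.0, 'd': 138.0, '+x': 128.2, '-x': 104.3, '-y': 134.2, 'by': 104.6, 'tilt': np.float64(0.147), 'grad': array([ 0.098, -0.11 ]), 'fit_a': 125.3, 'fit_b': 110.0, 'fit_c': 139.1, 'fit_d': 123.7}
wrist 13 {'a': 145.1, 'b': 154.8, '-x': 151.7, 'bx': 153.5, 'by': 153.7, 'tilt': np.float64(0.122), 'grad': array([-0.105,  0.061]), 'fit_a': 145.1, 'fit_b': 154.9, 'fit_c': 128.4, 'fit_d': 138.2}
```

Call:
play_rows([
  {"tx": 0,"ty": 0,"tz": 0.01,"spin": 0,"gripper": 0.707},
  {"tx": 0,"ty": 0,"tz": 0.01,"spin": 0,"gripper": 0.707},
  {"tx": 0,"ty": 0,"tz": 0.01,"spin": 0,"gripper": 0.707},
])

```text
clock: 8.9
position: [449.9, -220.1, 154.6]
ee_rot: [-0.467, 0.884, 0.0, -0.0]
contact_force: [-0.9, 0.1, -0.1]
gripper_width: 12.8
```

```bash
python3 tilt.py 14 | head -1; python3 corners.py 14
```

```text
8.9 [ 449.86 -220.13  154.56] [-0.86  0.1  -0.15] [0.123 0.203 0.019] 12.773834781152779
top 14 {'a': 145.1, 'c': 127.4, 'd': 136.3, '+x': 129.6, '-x': 104.0, '-y': 135.0, 'by': 143.5, 'tilt': np.float64(0.018), 'grad': array([ 0.009, -0.015]), 'fit_a': 131.8, 'fit_b': 129.8, 'fit_c': 132.8, 'fit_d': 130.8}
wrist 14 {'a': 144.0, 'b': 152.2, '-x': 149.8, 'bx': 151.1, 'by': 151.5, 'tilt': np.float64(0.108), 'grad': array([-0.096,  0.051]), 'fit_a': 144.0, 'fit_b': 152.4, 'fit_c': 128.7, 'fit_d': 137.1}
```

Call:
play_rows([
  {"tx": 0,"ty": 0,"tz": -0.01,"spin": 0,"gripper": 0.74},
  {"tx": 0,"ty": 0,"tz": -0.02,"spin": 0,"gripper": 0.78},
  {"tx": 0,"ty": 0,"tz": -0.03,"spin": 0,"gripper": 0.85},
  {"tx": 0,"ty": 0,"tz": -0.04,"spin": 0,"gripper": 1},
  {"tx": 0,"ty": 0,"tz": -0.05,"spin": 0,"gripper": 1},
  {"tx": 0,"ty": 0,"tz": -0.05,"spin": 0,"gripper": 1},
])

```text
clock: 9.75
position: [450.0, -220.2, 167.3]
ee_rot: [-0.467, 0.884, -0.0, 0.0]
contact_force: [0.0, -0.0, -1.6]
gripper_width: 9.9
```

```bash
python3 tilt.py 15 | head -1; python3 corners.py 15;  python3 -c "
from bench import *;import cv2
cv2.imwrite('pics/side15.png',cv2.resize(get_image('side')['frame'][190:330,190:350,::-1],None,fx=4,fy=4))"
```

```text
9.75 [ 450.03 -220.18  167.32] [ 0.05 -0.03 -1.62] [ 0.054  0.107 -0.029] 9.915973884538648
top 15 {'a': 158.9, 'c': 145.6, 'd': 150.3, '+x': 148.6, '-x': 107.0, '-y': 149.2, 'by': 100.4, 'tilt': np.float64(0.253), 'grad': array([ 0.185, -0.172]), 'fit_a': 133.0, 'fit_b': 108.1, 'fit_c': 160.2, 'fit_d': 135.4}
wrist 15 {'a': 157.8, 'b': 165.1, '-x': 162.4, 'bx': 164.1, 'by': 163.9, 'tilt': np.float64(0.085), 'grad': array([-0.071,  0.047]), 'fit_a': 157.7, 'fit_b': 165.0, 'fit_c': 146.7, 'fit_d': 153.9}
```

View pics/side15.png

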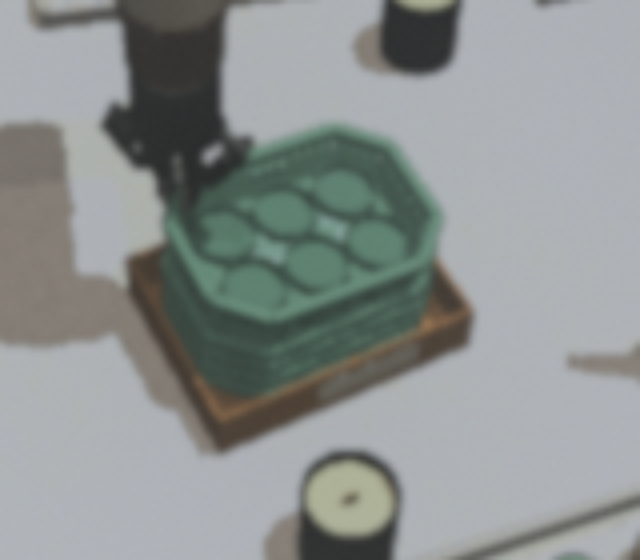

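Call:
play_rows([
  {"tx": 0,"ty": 0,"tz": -0.03,"spin": 0,"gripper": 1},
  {"tx": 0,"ty": 0,"tz": -0.08,"spin": 0,"gripper": 1},
  {"tx": 0,"ty": 0,"tz": -0.15,"spin": 0,"gripper": 1},
  {"tx": 0,"ty": 0,"tz": -0.22,"spin": 0,"gripper": 1},
  {"tx": 0,"ty": 0,"tz": -0.29,"spin": 0,"gripper": 1},
  {"tx": 0,"ty": 0,"tz": -0.35,"spin": 0,"gripper": 1},
  {"tx": 0,"ty": 0,"tz": -0.38,"spin": 0,"gripper": 1},
  {"tx": 0,"ty": 0,"tz": -0.4,"spin": 0,"gripper": 1},
  {"tx": 0,"ty": 0,"tz": -0.4,"spin": 0,"gripper": 1},
])

```text
clock: 11.02
position: [449.8, -220.1, 267.0]
ee_rot: [-0.467, 0.884, 0.0, -0.0]
contact_force: [-0.5, 0.7, -1.5]
gripper_width: 10.4
```

```bash
python3 tilt.py 16 | head -1; python3 corners.py 16;  python3 - <<'E'
from bench import *;import cv2
from h import *
cv2.imwrite('pics/side16.png',cv2.resize(get_image('side')['frame'][150:330,150:360,::-1],None,fx=3,fy=3))
s=read_state(); t=np.array([472+2,309,267]); print(delta(s,t)); 
E
```

```text
11.025 [ 449.85 -220.11  267.02] [-0.46  0.65 -1.54] [ 0.075  0.116 -0.008] 10.399268423691767
top 16 {'b': 107.3, 'c': 244.5, 'd': 251.4, '+x': 246.4, '-x': 106.5, '-y': 249.1, 'bx': 105.7, 'by': 106.4, 'tilt': np.float64(0.763), 'grad': array([ 0.72, -0.25]), 'fit_a': 150.8, 'fit_b': 104.3, 'fit_c': 271.1, 'fit_d': 224.6}
wrist 16 {'a': 257.4, 'b': 264.7, '-x': 262.2, 'bx': 263.8, 'by': 263.6, 'tilt': np.float64(0.088), 'grad': array([-0.074,  0.047]), 'fit_a': 257.3, 'fit_b': 264.7, 'fit_c': 245.7, 'fit_d': 253.0}
[-1.80356017e+00  1.11128577e+00 -1.57301272e-03]
```

View pics/side16.png

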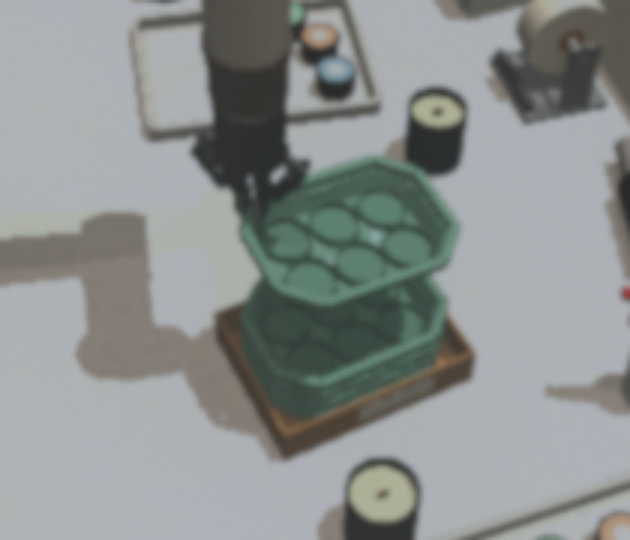

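Call:
play_rows([
  {"tx": -0.05,"ty": 0.03,"tz": 0,"spin": 0,"gripper": 1},
  {"tx": -0.13,"ty": 0.08,"tz": 0,"spin": 0,"gripper": 1},
  {"tx": -0.22,"ty": 0.135,"tz": 0,"spin": 0,"gripper": 1},
  {"tx": -0.31,"ty": 0.19,"tz": 0,"spin": 0,"gripper": 1},
  {"tx": -0.4,"ty": 0.245,"tz": 0,"spin": 0,"gripper": 1},
  {"tx": -0.49,"ty": 0.3,"tz": 0,"spin": 0,"gripper": 1},
  {"tx": -0.58,"ty": 0.355,"tz": 0,"spin": 0,"gripper": 1},
  {"tx": -0.67,"ty": 0.41,"tz": 0,"spin": 0,"gripper": 1},
  {"tx": -0.76,"ty": 0.465,"tz": 0,"spin": 0,"gripper": 1},
  {"tx": -0.83,"ty": 0.51,"tz": 0,"spin": 0,"gripper": 1},
  {"tx": -0.88,"ty": 0.54,"tz": 0,"spin": 0,"gripper": 1},
  {"tx": -0.9,"ty": 0.555,"tz": 0,"spin": 0,"gripper": 1},
])

```text
clock: 12.68
position: [461.8, 44.8, 267.0]
ee_rot: [-0.468, 0.884, 0.0, -0.0]
contact_force: [0.2, 0.7, -1.5]
gripper_width: 10.0
```

Call:
play_rows([
  {"tx": -0.05,"ty": 0.03,"tz": 0,"spin": 0,"gripper": 1},
  {"tx": -0.13,"ty": 0.08,"tz": 0,"spin": 0,"gripper": 1},
  {"tx": -0.22,"ty": 0.135,"tz": 0,"spin": 0,"gripper": 1},
  {"tx": -0.31,"ty": 0.19,"tz": 0,"spin": 0,"gripper": 1},
  {"tx": -0.4,"ty": 0.245,"tz": 0,"spin": 0,"gripper": 1},
  {"tx": -0.49,"ty": 0.3,"tz": 0,"spin": 0,"gripper": 1},
  {"tx": -0.58,"ty": 0.355,"tz": 0,"spin": 0,"gripper": 1},
  {"tx": -0.67,"ty": 0.41,"tz": 0,"spin": 0,"gripper": 1},
  {"tx": -0.76,"ty": 0.465,"tz": 0,"spin": 0,"gripper": 1},
  {"tx": -0.83,"ty": 0.51,"tz": 0,"spin": 0,"gripper": 1},
  {"tx": -0.88,"ty": 0.54,"tz": 0,"spin": 0,"gripper": 1},
  {"tx": -0.9,"ty": 0.555,"tz": 0,"spin": 0,"gripper": 1},
])

```text
clock: 14.18
position: [474.0, 308.8, 266.8]
ee_rot: [-0.467, 0.884, -0.0, -0.0]
contact_force: [-0.1, 0.1, -1.4]
gripper_width: 10.2
```

Run:
```python
from h import *; from bench import *
s=read_state(); print(s["clock"],s["position"],yaw_y(s),s["joints"].round(2),s["contact_force"],s["gripper_width"])
for n in ("top","wrist"):
    d=get_image(n); pickle.dump(d,open(f"{n}_17.pkl","wb")); cv2.imwrite(f"pics/{n}_17.png",d["frame"][:,:,::-1])
    P=cloud(d); f=d["frame"].astype(int)
    g=(f[...,1]-f[...,0]>6)&(d["depth"]>0)&(P[...,2]>190)&(P[...,2]<290)&(P[...,1]>50)
    l=cv2.connectedComponentsWithStats(g.astype(np.uint8)); i=1+np.argmax(l[2][1:,4]); Q=P[l[1]==i]
    print(n,len(Q),box(Q),np.percentile(Q[:,2],[1,50,99]))
```

```text
14.175 [473.97168204 308.75592458 266.81524476] 145.74348149144228 [ 0.86  0.27 -0.11 -0.   -1.2  -1.46] [-0.07325906  0.09353837 -1.38157371] 10.199053287672529
top 3833 (array([573.4, 266.4]), array([229.8, 168.6]), 11.37) [206.67091198 222.05463927 263.12053416]
wrist 56740 (array([548.1, 242.1]), array([156.9, 208.1]), 73.58) [210.5800347  223.5373402  264.30021405]
```

View pics/top_17.png

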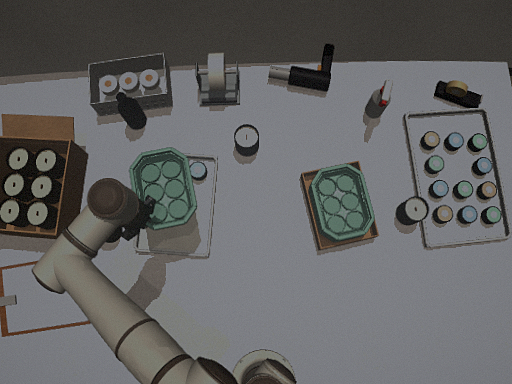

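View pics/wrist_17.png

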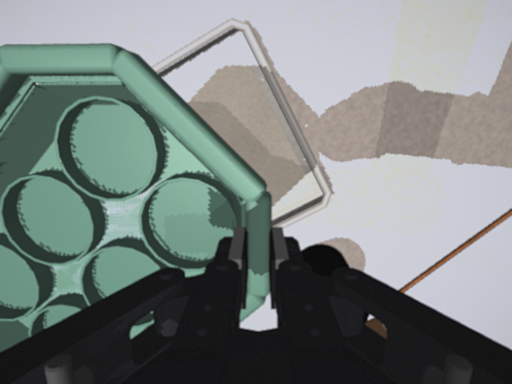

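Call:
play_rows([
  {"tx": 0,"ty": 0,"tz": 0,"spin": 0,"gripper": 1},
  {"tx": 0,"ty": 0,"tz": 0,"spin": 0,"gripper": 1},
  {"tx": 0,"ty": 0,"tz": 0,"spin": 0,"gripper": 1},
  {"tx": 0,"ty": 0,"tz": 0,"spin": 0,"gripper": 1},
])

```text
clock: 14.78
position: [474.1, 307.8, 267.2]
ee_rot: [-0.467, 0.884, 0.0, 0.0]
contact_force: [0.2, -0.0, -2.2]
gripper_width: 10.0
```

Run:
```python
from h import *; from bench import *
s=read_state(); print(s["clock"],s["position"],s["contact_force"],s["gripper_width"],abs(s["joint_vel"]).max())
d=get_image("top"); P=cloud(d); f=d["frame"].astype(int)
m=(P[...,2]>94)&(P[...,2]<115)&(P[...,0]>380)&(P[...,0]<750)&(P[...,1]<-100)&(P[...,1]>-450)&(f[...,1]-f[...,0]>6)
l=cv2.connectedComponentsWithStats(m.astype(np.uint8)); i=1+np.argmax(l[2][1:,4]); print("second",box(P[l[1]==i]),P[l[1]==i][:,2].mean())
g=(f[...,1]-f[...,0]>6)&(P[...,2]>190)&(P[...,2]<290)&(P[...,1]>50)
l=cv2.connectedComponentsWithStats(g.astype(np.uint8)); i=1+np.argmax(l[2][1:,4]); Q=P[l[1]==i]; print("top tray",box(Q))
d=get_image("wrist"); pickle.dump(d,open("wrist_18.pkl","wb"))
import corners; corners.corners("wrist","18",sh=(28,526.5))
```

```text
14.775 [474.05542035 307.76216288 267.17501764] [ 0.20204787 -0.02035588 -2.19615046] 10.027410546641027 0.001551193790167789
second (array([ 547.3, -260. ]), array([230.7, 170.3]), 11.38) 102.64768559967943
top tray (array([573.2, 265.4]), array([230.6, 169.5]), 11.36)
wrist 18 {'a': 257.3, 'b': 264.9, '-x': 262.3, 'bx': 263.8, 'by': 263.8, 'tilt': np.float64(0.092), 'grad': array([-0.079,  0.048]), 'fit_a': 257.3, 'fit_b': 264.9, 'fit_c': 244.9, 'fit_d': 252.4}
```

```bash
python3 -c "
from bench import *
print(job_done())"
```

```text
the job is handed in; nothing more can be done
None
```

I peeled the top tray off by its -x,+y corner and carried it over, and it is now held above the lined sheet pan. I handed the job in after about 15 s of the 46 s allowed; no verdict was reported.

**Peel:** My first lift tilted the tray at the start. It then came loose and hung level about 26 mm up, so that lift may not have met the peel step. I left the tray over the nest and eased the grip until the far corner sank back down and took the tray's weight. The tray held at 0.11–0.12 rad for several tenths of a second. The far corner was about 4 mm above its nested height, against the 12 mm allowed. I then gripped firmly again and lifted it clear.

**Last checks before handing in:**

| Check | Measured | Required |
|---|---|---|
| Tray middle to pan middle, from above | about 1 mm | under 50 mm |
| Underside above the table | about 215 mm at the middle, over 200 mm at its lowest | at least 100 mm |
| Tilt | about 0.09 rad (5°) | under 0.26 rad |
| Arm motion (fastest joint) | under 0.002 rad/s | – |
| Second tray, from the top view | within about 1–2 mm of the nest position | under 12 mm |

- **Not quite level:** the tray hangs about 5° low at the far corner. Repeated readings stayed at 0.085–0.092 rad.
- **Tins and jars:** I only checked these by eye. In the last top view the jars stood where they began; two of the three tins were hidden under the tray. The carry path stayed well above all of them.

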